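Nip up the loose taper plug on a pipe header in the vise

ROBOT

A 6-joint arm with a two-finger parallel gripper is mounted at the origin on the work surface. World frame = base frame: x ahead of the robot, y to its left, z up, the work surface at z = 0. Lengths are in m, angles in rad, forces in N, time in s.
With the tool pointing down it reaches from about 0.15 to 0.775 m from the base axis. Payload 6.1 kg.
Tool frame: the origin (TCP) lies midway between the tips of the shut fingers; the grasp point (between the pads) lies env.hold_point_z behind it (env.hold_point_z is the distance from the TCP to the grasp point, in m); z points along the fingers, y is the direction in which the jaws open and shut (so a half turn about z gives the same grasp; the last joint's range is limited). The gripper opens to 85 mm and grips with 20 to 120 N. Pads are 22 mm wide; open, the fingers measure 114 mm over their backs; the gripper's body (76 mm by 85 mm) begins 54 mm behind the grasp point. The pads swing forward as they close: fully open they stand 13 mm farther back than shut.
Start: joints at [-1.236, 0.126, -0.04, 1.405, 0, 1.571], TCP at [0.172, -0.496, 0.206] pointing down, gripper open.
Joint ranges: [-2.72, 2.72], [-0.95, 1.95], [-1.27, 1.35], [-1.78, 2.02], [-1.46, 1.47], [-3.14, 3.14]. Speed limits (rad/s): [2.39, 2.39, 3.01, 3.14, 3.14, 3.14].

INTERFACE

Orientations are given as a rotation vector (axis times angle).
In Python, from bench import env gives the robot as it stands. The module is installed in compiled form; this text tells all that it offers.
- The arm moves only by the tool step_arm, never from a script. Its arguments are lists of equal length, an entry for each row: "translation": the shift along the tool's x, y, z in mm, a list of three; "roll": the turn about the tool's z in degrees; "claw": the opening in per cent of the stroke, from 0 (shut) to 100 (fully open). A call has 1 to 10 rows; each row shifts and turns the commanded pose from where the row before left it, along the tool's axes as they then stand; what a row does not reach is not made up. A row lasts 1/8 s, in which the tool goes at most 62.5 mm and 10.7 degrees, less where a joint would pass 70% of its speed; a pose out of reach is approached as far as the arm can. A call is refused whole if a number of a shift passes 62.5 or a number of a turn 10.7, either way. A call with a gripper value outside its range is refused whole. The fingers move at their own pace and stop on an object; "grip_force" is the grip in N (left out, the last holds). Time passes only in rows, so rows that do not move let the fingers close. It gives the time, the measured TCP pose, the force and the opening at its end, in the units of the state.
- env.read_state(): the state, without advancing time (a new reading comes with each control period).
- env.snapshot(name): name is "side" or "top"; returns a dict with "image" (400x640x3 uint8, blue, green, red), "fx", "fy", "cx", "cy" (pixels), "pose" (4x4, takes a point from camera to world coordinates). Camera axes: x right, y up, looking along -z (the intrinsics and any distortion apply to the point x, -y, -z); pixel columns grow to the right and rows downward; lengths in m; the calibration is good to about 2 mm. A picture is of the moment at which its call begins. There is no depth.
- env.sign_off(): hands the job in, once; it reports no verdict.
The state is a dict: "time": time; "joints": joint angles; "joint_vel": joint speeds; "joint_torque": joint torques, N m; "eef_pos": TCP position; "tool_rot": TCP orientation; "force": force on the tool from outside, world axes, zero at the start; "moment": the same for the moment, N m; "width": opening from 0.0 (shut) to 1.0 (fully open).
Only numpy, scipy, OpenCV 4.12 (cv2) and the standard library are available. Lean on these libraries where they do the work, as an engineer would, in place of code of your own. Each camera call takes 0.05 s, during which the arm holds its last target.

TASK

One of the two square-headed taper plugs in the pipe header held in the vise is only started by hand and stands higher than the other: take the T-handled plug key from the maple tool block, set it over that plug's head and turn it clockwise until the plug goes snug, firm but not forced, because over-tightening splits the tee. Then lift the key off and stand it back in its hole in the block, leaving the vise handle and everything else on the bench as it is.

Things in the scene. Friction and masses are not known exactly. Their poses are not given: they have to be found in the camera images.
- plug: The loose plug: dark iron square-head 3/4-inch taper pipe plug, upright in one of the header's two tees, about 5 mm higher than the other plug (which is tight and fixed). Origin on its axis at the foot of the square head, 9 mm above the tee's face, 150 mm above the bench; z up; x and y square to the flats. Head 16 mm square, 15 mm tall. Clockwise from above tightens; it sinks 1.8 mm a turn.
- plug_top (a point): Centre of the top of the loose plug's head, 15 mm above the plug's origin. Its taped thread turns with a steady drag of about 0.2 N m (standing still 0.1 to 0.2 shows) until the taper bites, after an unknown 0.9 to 3.4 rad; from there the torque climbs by about 0.4 N m per rad, without a stop. Snug is a total of 0.3 to 0.5 N m; at about 0.65 N m the tee splits. The drag holds the plug where it is left.
- port_thread: Tapered female thread inside the loose plug's tee, hidden from view; origin on the plug's axis 16 mm below the plug's origin, z up. Its force on the plug is the thread's pressure: zero until the taper bites, then about 6 N for each 0.1 N m of torque above the drag; up to 13 N of it stays when the plug is let go.
- key: Bright steel T-handled socket key, 91 mm tall, 0.32 kg, upright in its hole in the tool block, socket down. Origin at the centre of the socket's open mouth (its foot); z up, x along the T bar. Socket 28 mm square outside, 26 mm tall; hole 18 mm square, 14 mm deep, sides parallel and square to the bar, mouth flared to 24 mm over 4.5 mm. Shank 14 mm round. About 0.13 rad of play either way on the head.
- key_bar (a point): Middle of the key's T bar, 84 mm above the key's mouth. The bar is 90 mm long, 12 mm wide and 14 mm high, its underside 77 mm above the mouth; grip it from above across the 12 mm. Fully seated on the plug the key's mouth is 1 mm above the plug's origin, and it stays standing there when let go.
- tool_block: fixed maple block 180 x 76 mm, 45 mm high, on the left or right of the vise, with the key's hole near one end and three short steel punches standing up to 34 mm proud near the other. Origin under its centre; x along its length, the key hole lies 45 mm towards -x.
- block_hole (a point): centre of the mouth of the key's hole, at the block's top, 45 mm above the bench. Round hole 47 mm in diameter with a 3 mm chamfer, 30 mm deep: the key's foot rests on its floor, 15 mm above the bench; the 28 mm square socket goes in at any turn with about 3.5 mm to spare at its corners.
- vise: fixed cast-iron swivel bench vise, jaws 100 mm wide, top of jaws 125 mm above the bench, gripping a level galvanised pipe. Origin under the middle of the jaw gap; y along the pipe, x towards the handle. The pipe carries a tee at y = +95 mm and at y = -95 mm, each 66 mm long and 41 mm wide with its branch pointing up, upper face 141 mm above the bench; the loose plug is in one of them, the tight one in the other.
- handle_end (a point): the longer end of the vise's chromed sliding-bar handle, 147 mm along +x of the vise's origin, about 50 mm above the bench. Not to be moved.
- square: bystander, loose: chrome steel try square lying flat, stock 110 x 18 x 16 mm, blade 150 x 32 mm; origin under about its middle.
- caul1: bystander, loose: maple clamping caul 240 x 38 x 22 mm lying flat; origin under its middle.
- caul2: bystander, loose: maple clamping caul 240 x 38 x 22 mm lying flat; origin under its middle.
- caul3: bystander, loose: maple clamping caul 240 x 38 x 22 mm lying flat, on top of the first one; origin under its middle.
- scraper: bystander, loose: blue plastic scraper lying flat, 155 mm long, blade 60 mm wide; origin under about its middle.
- tape: bystander, loose: roll of white thread-seal tape lying flat, 58 mm across, 19 mm high; origin under its middle.
- paste_tin: bystander, loose: plain tin of jointing paste, 64 mm across, 55 mm high; origin under its middle.
Not all that is in view belongs to the job. Leave any pink look-alike of the tool_block alone.

How it is judged:
On the way, in this order (a step that is already met when the one before it is completed fails the run):
1. the key is seated right down over the square head of the loose plug (horizontal distance between key and plug below 0.005 m and z of key in the frame of plug below 0.006 m and angle between key's own z axis and vertical below 0.15 rad), for 0.1 s.
2. the plug is snug in its thread, turned with the key still on its head (all of step 1 and contact force between plug and port_thread above 5 N), for 0.1 s.
At the end, for the whole second after the job is handed in: The loose plug is and stays snug (thread pressure over 5 N: torque risen about 0.1 N m above the drag) and the key, let go, stands at rest in its hole in the tool block, upright within 0.12 rad, axis within 12 mm, foot at least 24 mm below the block's top (contact force between plug and port_thread above 5 N and horizontal distance between key and block_hole below 0.012 m and z of key in the frame of block_hole below -0.024 m and angle between key's own z axis and vertical below 0.12 rad and linear speed of key below 0.02 m/s); the robot touches nothing.
It fails at once if the plug is over-tightened (thread pressure above 30 N, a turning torque of about 0.65 N m) and the tee splits (contact force between plug and port_thread above 30 N).
It fails at once if the vise handle is knocked round (its end moved more than 15 mm) (distance of handle_end from where it was at the start of the episode above 0.015 m).
It fails at once if one of the loose things lying about (square, cauls, scraper, tape, paste tin) is shifted more than 25 mm (distance of any of square, caul1, caul2, caul3, scraper, tape, paste_tin from where it was at the start of the episode above 0.025 m).
It also fails if it takes over 67 s, if anything falls off the work surface, if the arm or the gripper's body presses on something with over 40 N, if the wrist force passes 120 N, or if a joint passes its speed limit or range.

## Working session

There is one attempt and no reset: what is moved stays moved. The work goes in short steps, Python scripts to look and compute and a tool call to move; the robot and the scene stay as the last step left them, time stands still between calls to the robot, and variables do not carry over. Pictures are saved under pics/ and viewed, and the job is handed in when it is done.

Besides the shell and the picture viewer there is one more tool, called after "Request:" by a JSON object that holds its "method" and its "body". step_arm: Moves the arm, as the interface text tells. Its arguments: {"type":"object","properties":{"translation":{"type":"array"},"roll":{"type":"array"},"claw":{"type":"array"},"grip_force":{"type":"number"}},"required":["translation","roll","claw"]}

```bash
mkdir -p pics; cat > h.py <<'E'
import numpy as np, cv2
from bench import env
def snap(n,f):
    s=env.snapshot(n); cv2.imwrite('pics/'+f,s['image']); np.savez('pics/'+f[:-4]+'.npz',**{k:v for k,v in s.items()}); return s
E
python3 - <<'E'
from h import *
for n in('side','top'):
    s=snap(n,n+'0.png'); print(n,{k:np.round(v,4) for k,v in s.items() if k!='image'})
print(env.read_state(), env.hold_point_z)
E
```

```text
side {'fx': np.float64(493.0925), 'fy': np.float64(493.0925), 'cx': np.float64(313.2235), 'cy': np.float64(201.476), 'pose': array([[-0.7055,  0.42  , -0.5709, -0.2819],
       [-0.7086, -0.4336,  0.5566,  0.7906],
       [-0.0137,  0.7972,  0.6036,  0.9766],
       [ 0.    ,  0.    ,  0.    ,  1.    ]])}
top {'fx': np.float64(438.7327), 'fy': np.float64(438.7327), 'cx': np.float64(315.7177), 'cy': np.float64(201.2019), 'pose': array([[-0.0386,  0.9747, -0.2201,  0.1954],
       [-0.9993, -0.0372,  0.0105,  0.0213],
       [ 0.002 ,  0.2203,  0.9754,  1.6364],
       [ 0.    ,  0.    ,  0.    ,  1.    ]])}
{'time': 0.1, 'joints': array([-1.23604471e+00,  1.26319916e-01, -4.05086987e-02,  1.40540149e+00,
       -7.83009643e-07,  1.57082882e+00]), 'joint_vel': array([-0.00145755, -0.00312861,  0.00283432,  0.00057728, -0.00106572,
       -0.00122791]), 'joint_torque': array([ 5.52779475e-04, -4.36905563e+01,  3.53604877e+01,  1.36898507e-02,
        2.25609210e-05,  1.21177937e-06]), 'eef_pos': array([ 0.17234696, -0.49547467,  0.20560547]), 'tool_rot': array([-3.09630459e+00, -5.23089091e-01,  3.76281361e-04]), 'force': array([ 0.11476531, -0.72372397, -0.48633332]), 'moment': array([ 0.02786057, -0.0005284 ,  0.0079118 ]), 'width': 0.997637047442246} 0.0187
```

View pics/side0.png

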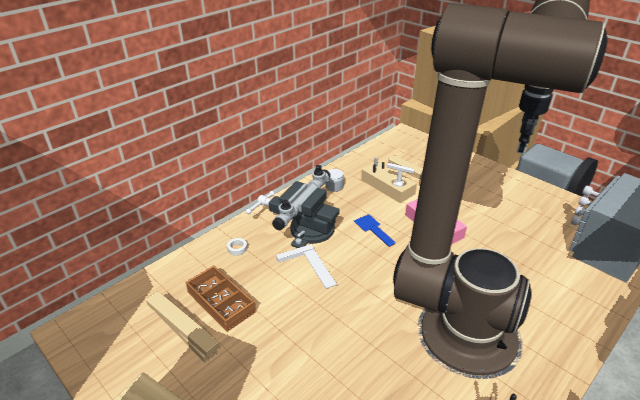

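View pics/top0.png

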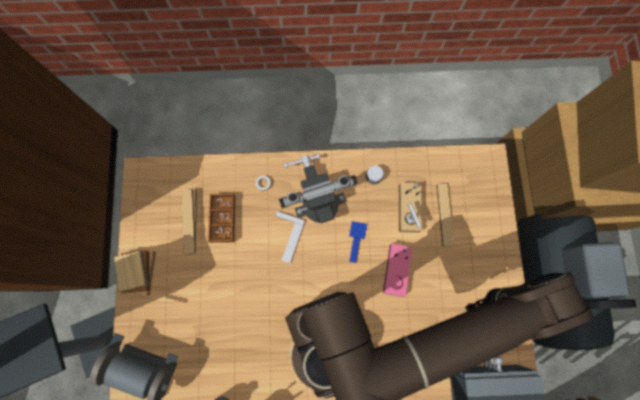

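```bash
python3 - <<'E'
from h import *
t=cv2.imread('pics/top0.png'); s=cv2.imread('pics/side0.png')
cv2.imwrite('pics/t_crop.png',cv2.resize(t[145:265,265:465],None,fx=4,fy=4,interpolation=cv2.INTER_CUBIC))
cv2.imwrite('pics/s_crop.png',cv2.resize(s[145:255,240:440],None,fx=4,fy=4,interpolation=cv2.INTER_CUBIC))
E
```

```text
(no output)
```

View pics/t_crop.png

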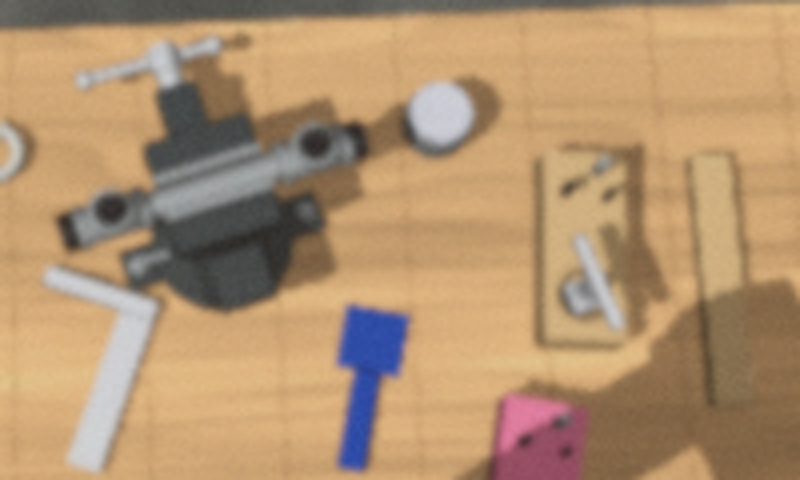

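View pics/s_crop.png

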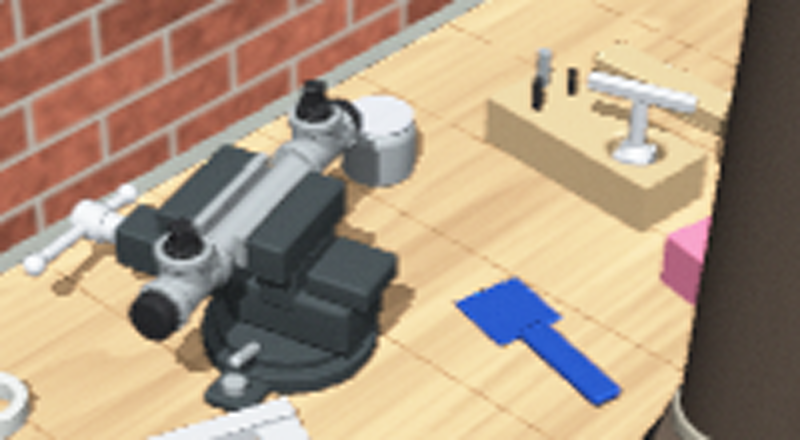

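```bash
python3 - <<'E'
from h import *
t=cv2.imread('pics/top0.png'); s=cv2.imread('pics/side0.png')
def c(im,x,y,r=16): return cv2.resize(im[y-r:y+r,x-r:x+r],(390,390),interpolation=cv2.INTER_CUBIC)
a=np.vstack([np.hstack([c(s,319,170,20),c(s,286,207,20)])])
cv2.imwrite('pics/pl_s.png',a)
a=np.vstack([np.hstack([c(t,344,180,15),c(t,292,197,15)])])
cv2.imwrite('pics/pl_t.png',a)
E
```

```text
(no output)
```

View pics/pl_s.png

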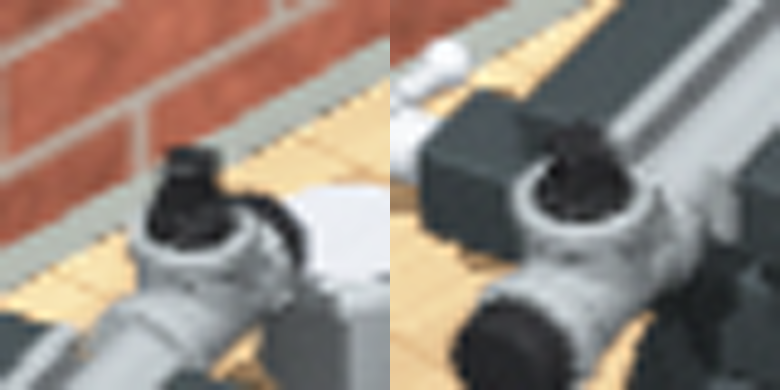

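View pics/pl_t.png

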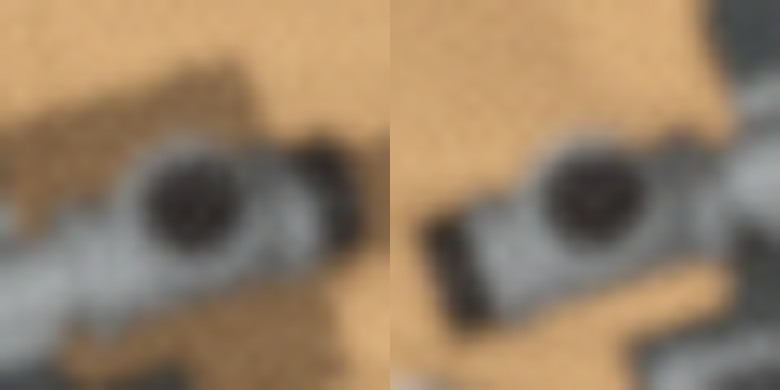

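```bash
cat >> h.py <<'E'
def load(f): return dict(np.load('pics/'+f+'.npz'))
def ray(s,u,v):
    d=np.array([(u-s['cx'])/s['fx'],-(v-s['cy'])/s['fy'],-1.]); P=s['pose']; return P[:3,3],P[:3,:3]@d
def onz(s,u,v,z):
    o,d=ray(s,u,v); return o+d*(z-o[2])/d[2]
def proj(s,p):
    P=s['pose']; q=(np.asarray(p)-P[:3,3])@P[:3,:3]; return np.stack([s['cx']+s['fx']*q[...,0]/-q[...,2], s['cy']-s['fy']*q[...,1]/-q[...,2]],-1)
def tri(s1,p1,s2,p2):
    o1,d1=ray(s1,*p1);o2,d2=ray(s2,*p2)
    x=np.linalg.lstsq(np.stack([d1,-d2],1),o2-o1,rcond=None)[0]; a=o1+x[0]*d1;b=o2+x[1]*d2
    return (a+b)/2,np.linalg.norm(a-b)
E
python3 - <<'E'
from h import *
T=load('top0');S=load('side0')
np.set_printoptions(precision=4,suppress=True)
a=onz(T,410,204.25,.106);b=onz(T,419.25,226.75,.106);print('bar top',a,b,(a+b)/2,np.degrees(np.arctan2(*(b-a)[1::-1])),np.linalg.norm(a-b))
a=onz(S,388,165.5,.1);b=onz(S,413,170.5,.1);print('bar side',a,b,(a+b)/2,np.degrees(np.arctan2(*(b-a)[1::-1])),np.linalg.norm(a-b))
print('plugT',onz(T,343.6,180.8,.158),'S',onz(S,318.5,166,.165),tri(T,(343.6,180.8),S,(318.5,167)))
print('near plugT',onz(T,292.6,197,.155))
for p in [(399.5,184.5),(421.5,184.5),(421.5,231),(400,231)]: print('block',onz(T,*p,.045))
E
```

```text
bar top [ 0.5167 -0.3313  0.106 ] [ 0.4343 -0.357   0.106 ] [ 0.4755 -0.3441  0.106 ] -162.69459730043187 0.08627569904303091
bar side [ 0.51   -0.3234  0.1   ] [ 0.4344 -0.3555  0.1   ] [ 0.4722 -0.3394  0.1   ] -156.9842992855248 0.08211307028883852
plugT [ 0.5982 -0.0947  0.158 ] S [ 0.5998 -0.0939  0.165 ] (array([ 0.5981, -0.0937,  0.162 ]), np.float64(0.0023791586463230902))
near plugT [0.5476 0.0849 0.155 ]
block [ 0.6066 -0.3125  0.045 ]
block [ 0.6035 -0.395   0.045 ]
block [ 0.4278 -0.3788  0.045 ]
block [ 0.4308 -0.3001  0.045 ]
```

```bash
cat > fit.py <<'E'
from h import *
from scipy.optimize import minimize
np.set_printoptions(precision=4,suppress=True)
def box(cx,cy,yaw,L,W,z0,z1):
    c,s=np.cos(yaw),np.sin(yaw)
    return np.array([[cx+c*a*L/2-s*b*W/2,cy+s*a*L/2+c*b*W/2,z] for a in(-1,1) for b in(-1,1) for z in(z0,z1)])
def mask(s,P,x0,y0,w,h,k=8,blur=0.8):
    p=(proj(s,P)-[x0,y0]+.5)*k
    m=np.zeros((h*k,w*k),np.float32); hull=cv2.convexHull(np.round(p*16).astype(np.int32))
    cv2.fillConvexPoly(m,hull,1,shift=4)
    m=cv2.GaussianBlur(m,(0,0),blur*k)
    return cv2.resize(m,(w,h),interpolation=cv2.INTER_AREA)
def score(img,m):
    a=img-img.mean();b=m-m.mean(); return (a*b).sum()/np.sqrt((a*a).sum()*(b*b).sum())
E
python3 - <<'E'
from fit import *
T=load('top0');S=load('side0')
def sal(s): 
    h=cv2.cvtColor(s['image'],cv2.COLOR_BGR2HSV).astype(np.float32); return (255-h[...,1])*(h[...,2]/255)
best={}
for nm,ss in(('both',(T,S)),('T',(T,)),('S',(S,))):
    def f(p):
        r=0
        for s in ss:
            x0,y0,w,h=(402,199,24,33) if s is T else (383,159,36,18)
            P=box(p[0],p[1],p[2],.09,.012,.092,.106)
            r-=score(sal(s)[y0:y0+h,x0:x0+w],mask(s,P,x0,y0,w,h))
        return r
    r=min((minimize(f,[.475+dx,-.342+dy,np.radians(20)],method='Nelder-Mead',options=dict(initial_simplex=np.array([[.475+dx,-.342+dy,.3],[.48,-.342,.35],[.47,-.335,.33],[.475,-.35,.4]]),xatol=1e-4,fatol=1e-5)) for dx in(-.004,.004) for dy in(-.004,.004)),key=lambda r:r.fun)
    print(nm,r.x,np.degrees(r.x[2]),r.fun)
E
```

```text
both [ 0.4785 -0.344   0.359 ] 20.569064397622896 -1.3407349586486816
T [ 0.479  -0.344   0.3206] 18.366423236217358 -0.7474862337112427
S [ 0.4777 -0.3448  0.4967] 28.45943283863598 -0.6200014352798462
```

```bash
cat >> fit.py <<'E'
def ov(s,boxes,x0,y0,w,h,k):
    im=cv2.resize(s['image'][y0:y0+h,x0:x0+w],None,fx=k,fy=k,interpolation=cv2.INTER_CUBIC)
    E=[(0,1),(2,3),(4,5),(6,7),(0,2),(1,3),(4,6),(5,7),(0,4),(1,5),(2,6),(3,7)]
    for P,c in boxes:
        q=np.round(((proj(s,P)-[x0,y0]+.5)*k)*8).astype(int)
        if len(q)==8:
            for a,b in E: cv2.line(im,tuple(map(int,q[a])),tuple(map(int,q[b])),c,1,cv2.LINE_AA,3)
        else: cv2.polylines(im,[q.astype(np.int32)],True,c,1,cv2.LINE_AA,3)
    return im
E
python3 - <<'E'
from fit import *
T=load('top0');S=load('side0')
B=[(box(.4785,-.344,np.radians(20),.09,.012,.092,.106),(0,0,255))]
a=ov(T,B,396,196,36,40,10); b=ov(S,B,380,155,44,40,10)
cv2.imwrite('pics/ovk.png',np.hstack([a,b]))
E
```

```text
(no output)
```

View pics/ovk.png

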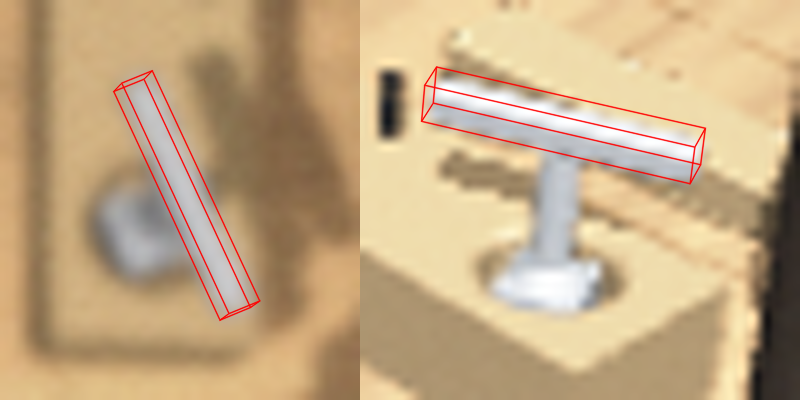

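```bash
python3 - <<'E'
from fit import *
T=load('top0');S=load('side0')
for s in(T,S):
    im=s['image'].astype(np.float32); s['image']=np.clip((im/255)**0.5*255*1.1-10,0,255).astype(np.uint8)
rows=[]
th=np.linspace(0,2*np.pi,40)
def circ(r,z): return np.stack([.598+r*np.cos(th),-.0945+r*np.sin(th),0*th+z],1)
for yaw in (None,15,60):
    B=[] if yaw is None else [(box(.598,-.0945,np.radians(yaw),.016,.016,.150,.165),(0,0,255)),(circ(.0205,.141),(0,255,0))]
    rows.append(np.vstack([ov(T,B,333,170,22,22,12),ov(S,B,307,157,22,26,12)]))
cv2.imwrite('pics/ovp.png',np.hstack(rows))
E
```

```text
(no output)
```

View pics/ovp.png

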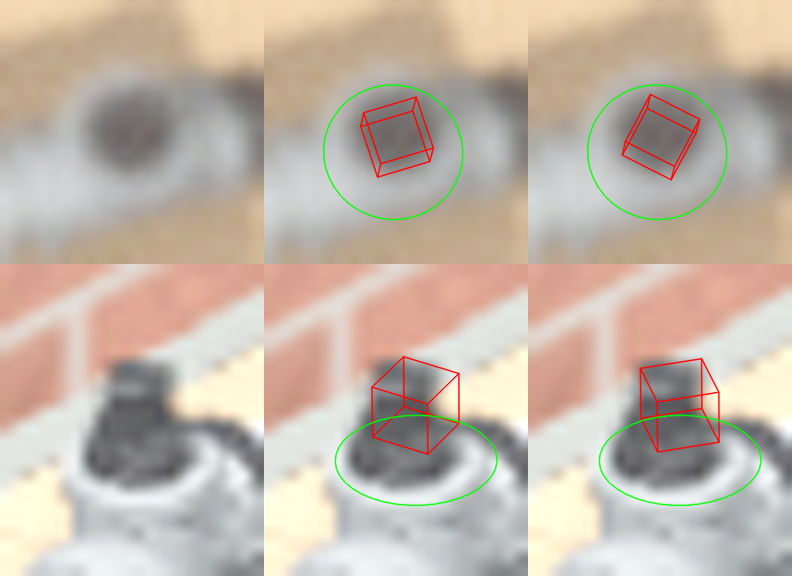

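```bash
python3 - <<'E'
from fit import *
S=load('side0')
im=S['image'].astype(np.float32); S['image']=np.clip((im-20)*2.6,0,255).astype(np.uint8)
rows=[]
for yaw in (None,38,48,58,68):
    B=[] if yaw is None else [(box(.600,-.0926,np.radians(yaw),.016,.016,.150,.165),(0,0,255))]
    rows.append(ov(S,B,311,161,15,18,17))
rows.append(rows[0])
cv2.imwrite('pics/ovp2.png',np.vstack([np.hstack(rows[:3]),np.hstack(rows[3:])])[:600])
E
```

```text
(no output)
```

View pics/ovp2.png

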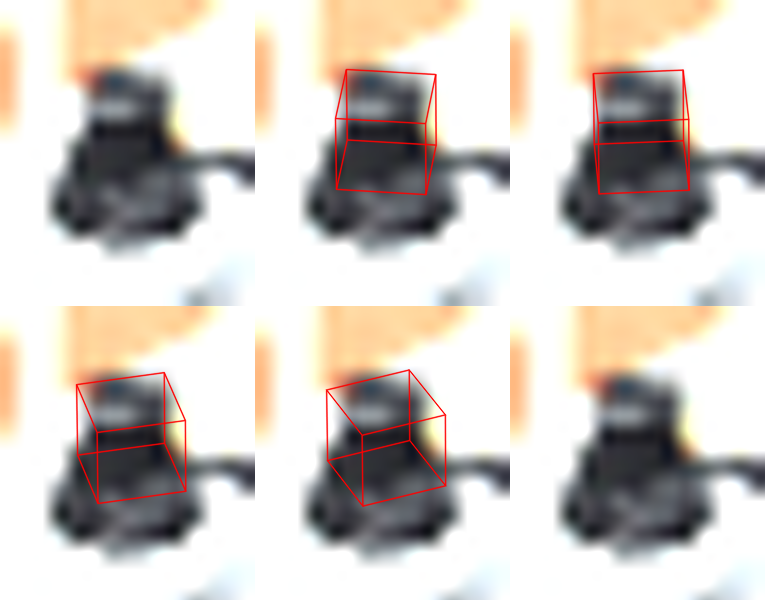

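Request:
{"method": "step_arm", "body": {"translation": [[37.5,-4.7,0],[37.5,-4.7,0],[37.5,-4.7,0],[37.5,-4.7,0],[37.5,-4.7,0],[37.5,-4.7,0],[37.5,-4.7,0],[37.5,-4.7,0],[37.5,-4.7,0],[0,0,0]], "roll": [0,0,0,0,0,0,0,0,0,-10], "claw": [100,100,100,100,100,100,100,100,100,50], "grip_force": 90}}

```text
time: 1.35
eef_pos: [0.4792, -0.3435, 0.2051]
tool_rot: [-3.036, -0.802, 0.001]
force: [-0.4, -0.6, -0.5]
width: 0.818
```

```bash
cat >> h.py <<'E'
from scipy.spatial.transform import Rotation as R
def st():
    s=env.read_state(); M=R.from_rotvec(s['tool_rot']).as_matrix()
    print('t %.2f'%s['time'],'tcp',np.round(s['eef_pos'],4),'psi %.1f'%np.degrees(np.arctan2(M[1,0],M[0,0])),'q',np.round(np.degrees(s['joints']),1),'F',np.round(s['force'],1),'M',np.round(s['moment'],3),'w %.3f'%s['width'],'z',np.round(M[:,2],3)); return s,M
def to(dx,dy,dz):
    s,M=st(); print('tool mm',np.round(M.T@np.array([dx,dy,dz])*1e3,1))
E
python3 -c "
from h import *
st()"
```

```text
t 1.35 tcp [ 0.4792 -0.3435  0.2051] psi 29.6 q [-35.6  14.4   6.4  82.    0.  114.7] F [-0.4 -0.6 -0.5] M [-0.04  -0.011  0.019] w 0.818 z [-0.001  0.001 -1.   ]
```

Request:
{"method": "step_arm", "body": {"translation": [[0,0,0],[0,0,0],[0,0,0],[0,0,0],[0,0,0],[0,0,0],[0,0,0],[0,0,0],[0,0,0],[0,0,0]], "roll": [-10.6,-10.6,-10.6,-10.6,-10.6,-10.6,-10.6,-10.6,-10.6,-10.6], "claw": [60,60,60,60,60,60,60,60,60,60]}}

```text
time: 2.6
eef_pos: [0.4772, -0.3448, 0.2058]
tool_rot: [-1.188, -2.907, -0.0]
force: [-0.4, 0.4, 0.4]
width: 0.6
```

Request:
{"method": "step_arm", "body": {"translation": [[0,0,0],[0,0,0],[0,0,0],[0,0,0],[0,0,0],[0,0,0],[0,0,20],[0,0,0]], "roll": [-10.6,-10.6,-10.6,-10.6,-10.6,-10.6,0,0], "claw": [60,60,60,60,60,60,60,60]}}

```text
time: 3.6
eef_pos: [0.4765, -0.3444, 0.1845]
tool_rot: [0.512, -3.097, -0.004]
force: [-1.3, 0.5, 0.4]
width: 0.601
```

```bash
python3 - <<'E'
from fit import *
st()
snap('top','top1.png');snap('side','side1.png')
T=load('top1');S=load('side1')
cv2.imwrite('pics/c1.png',np.hstack([ov(T,[],390,185,50,50,8),ov(S,[],370,115,50,80,8)[:400]]) if 0 else np.hstack([ov(T,[],385,180,50,60,8),ov(S,[],375,130,50,60,8)]))
E
```

```text
t 3.60 tcp [ 0.4765 -0.3444  0.1845] psi -161.2 q [-35.9  14.3   3.6  79.5   0.  -54.6] F [-1.3  0.5  0.4] M [0.005 0.026 0.016] w 0.601 z [-0.003  0.002 -1.   ]
```

View pics/c1.png

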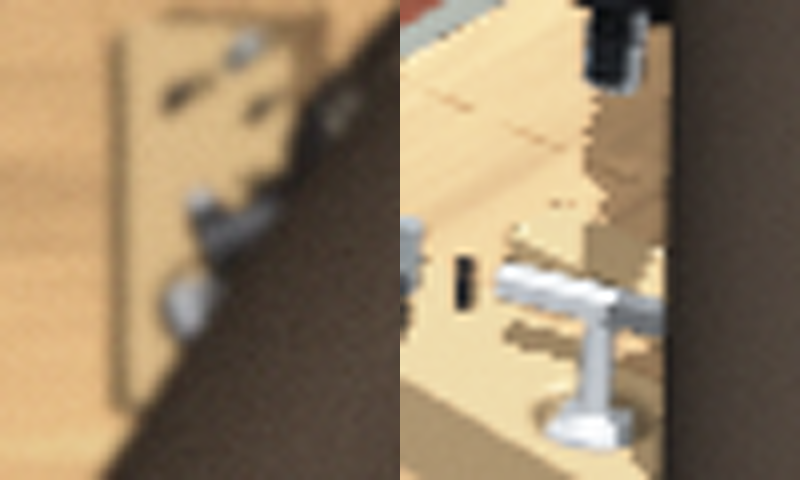

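Request:
{"method": "step_arm", "body": {"translation": [[0,0,30],[0,0,30],[0,0,20],[0,0,10],[0,0,0],[0,0,0],[0,0,0],[0,0,0],[0,0,0]], "roll": [0,0,0,0,0,0,0,0,0], "claw": [60,60,60,60,0,0,0,0,0], "grip_force": 80}}

```text
time: 4.82
eef_pos: [0.4775, -0.3451, 0.0965]
tool_rot: [-0.513, 3.099, -0.0]
force: [0.6, -0.3, -0.4]
width: 0.004
```

```bash
python3 - <<'E'
from fit import *
st()
E
```

```text
t 4.83 tcp [ 0.4775 -0.3451  0.0965] psi -161.2 q [-35.9  15.2  -6.2  68.5   0.  -54.6] F [ 0.6 -0.3 -0.4] M [ 0.052 -0.002 -0.002] w 0.004 z [ 0. -0. -1.]
```

```bash
python3 - <<'E'
from fit import *
snap('top','top2.png');snap('side','side2.png')
T=load('top2');S=load('side2')
cv2.imwrite('pics/c2.png',np.hstack([ov(T,[],385,180,50,60,8),ov(S,[],375,140,50,60,8)]))
E
```

```text
(no output)
```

View pics/c2.png

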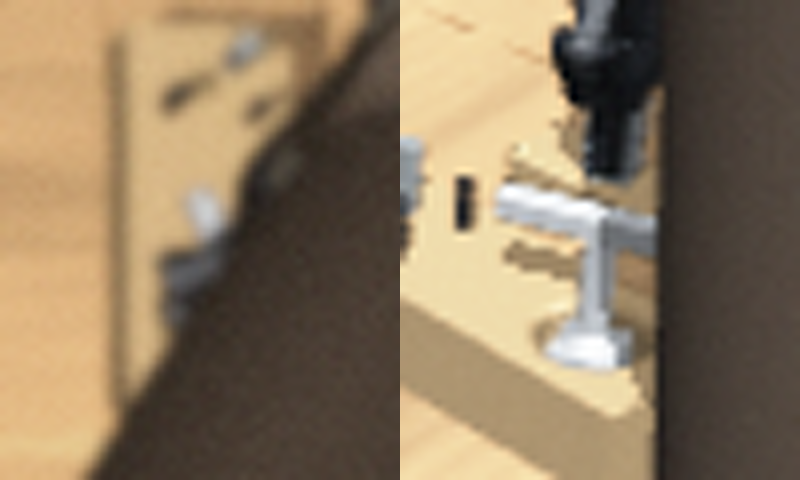

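```bash
python3 - <<'E'
from fit import *
S=load('side2');T=load('top2')
for z in(.08,.0965,.115,.13): print(z,proj(S,[.4775,-.3451,z]),proj(T,[.4775,-.3451,z]))
B=[(box(.477,-.344,np.radians(19.5),.09,.012,.092,.106),(0,0,255)),(box(.4775,-.3451,np.radians(19.5),.022,.02,.0965,.1365),(0,255,0))]
cv2.imwrite('pics/c3.png',np.hstack([ov(T,B,385,180,50,60,8),ov(S,B,375,140,50,60,8)]))
E
```

```text
0.08 [399.5772 171.8089] [413.2209 216.2315]
0.0965 [400.0458 167.5622] [414.2311 215.3685]
0.115 [400.5781 162.7372] [415.3886 214.3797]
0.13 [401.0153 158.775 ] [416.3472 213.5608]
```

View pics/c3.png

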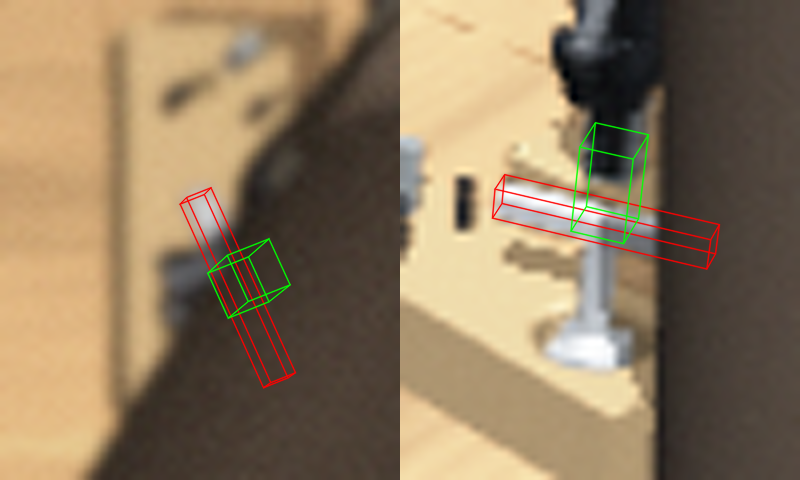

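```bash
python3 - <<'E'
from fit import *
S=load('side2');T=load('top2');S1=load('side1')
print(onz(S,402,162.5,.0965), proj(S,[.4765,-.3444,.1845]))
cv2.imwrite('pics/c4.png',np.hstack([ov(S1,[],385,115,32,45,12),ov(S,[],385,140,32,45,12)]))
E
```

```text
[ 0.4913 -0.3739  0.0965] [402.7695 144.1831]
```

View pics/c4.png

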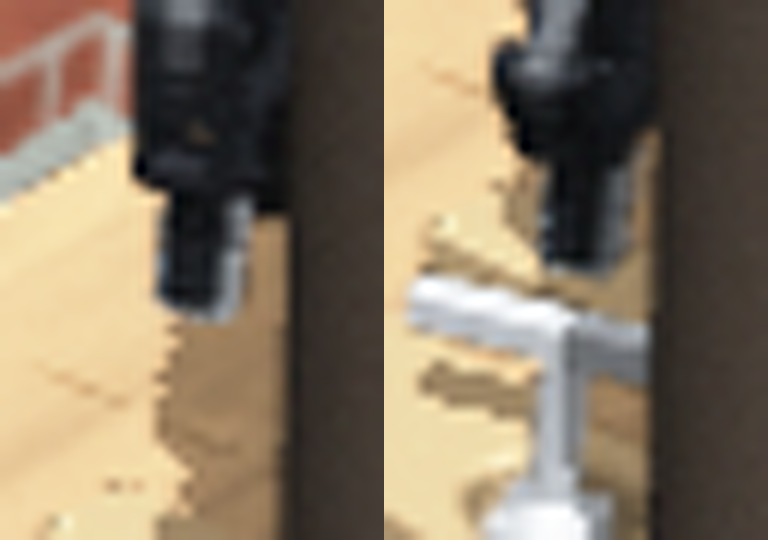

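View pics/side2.png

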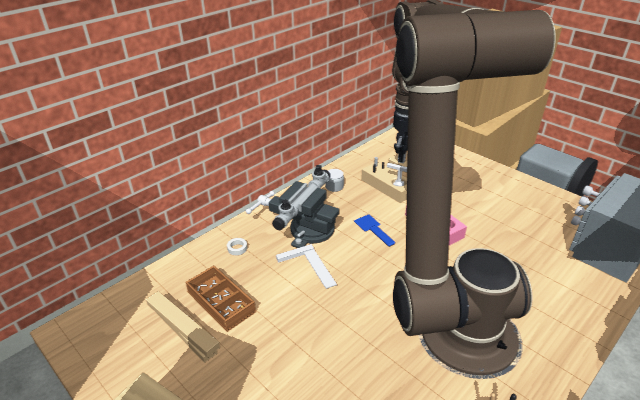

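Request:
{"method": "step_arm", "body": {"translation": [[0,0,0],[0,0,0],[0,0,0],[0,0,10],[0,0,9],[0,0,0],[0,0,0],[0,0,0],[0,0,0],[0,0,0]], "roll": [0,0,0,0,0,0,0,0,0,0], "claw": [50,50,50,50,50,50,0,0,0,0], "grip_force": 80}}

```text
time: 6.18
eef_pos: [0.4776, -0.3451, 0.0778]
tool_rot: [-0.512, 3.099, -0.001]
force: [-0.1, 1.0, 4.0]
width: 0.094
```

```bash
python3 - <<'E'
from fit import *
st()
snap('top','top3.png');snap('side','side3.png')
T=load('top3');S=load('side3')
cv2.imwrite('pics/c5.png',np.hstack([ov(T,[],385,180,50,60,8),ov(S,[],375,140,50,60,8)]))
E
```

```text
t 6.17 tcp [ 0.4776 -0.3451  0.0778] psi -161.2 q [-35.9  15.7  -8.   66.2   0.  -54.6] F [-0.1  1.   4. ] M [ 0.175  0.097 -0.051] w 0.094 z [ 0.001 -0.    -1.   ]
```

View pics/c5.png

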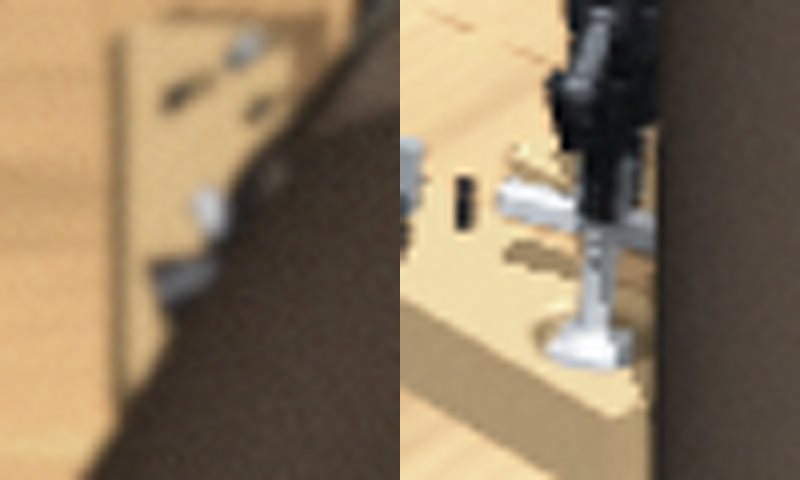

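Request:
{"method": "step_arm", "body": {"translation": [[0,0,-8],[0,0,-12],[0,0,-20],[0,0,0],[0,0,0]], "roll": [0,0,0,0,0], "claw": [0,0,0,0,0]}}

```text
time: 6.9
eef_pos: [0.4772, -0.3449, 0.1169]
tool_rot: [0.513, -3.099, -0.0]
force: [0.1, -0.2, -3.3]
width: 0.097
```

```bash
python3 - <<'E'
from fit import *
st()
snap('side','side4.png')
S=load('side4')
cv2.imwrite('pics/c6.png',ov(S,[],365,125,55,70,8))
E
```

```text
t 6.90 tcp [ 0.4772 -0.3449  0.1169] psi -161.2 q [-35.9  14.9  -4.1  71.   -0.  -54.6] F [ 0.1 -0.2 -3.3] M [ 0.    -0.028  0.025] w 0.097 z [-0.  0. -1.]
```

View pics/c6.png

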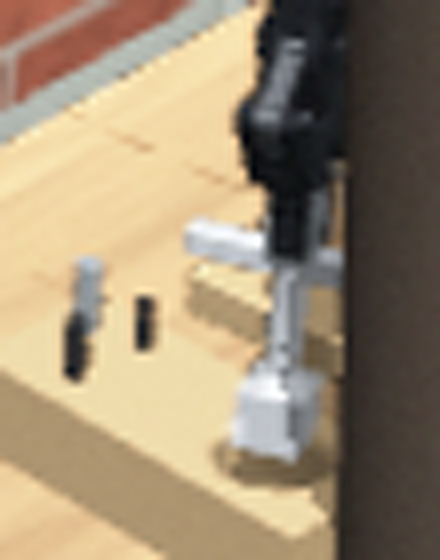

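Request:
{"method": "step_arm", "body": {"translation": [[0,0,-37.5],[0,0,-37.5],[0,0,-37.5],[0,0,-37.5],[-12.4,12.4,0],[-24.7,24.9,0],[-24.7,24.9,0],[-24.7,24.9,0],[-24.7,24.9,0],[-24.7,24.9,0]], "roll": [0,0,0,0,0,0,0,0,0,0], "claw": [0,0,0,0,0,0,0,0,0,0]}}

```text
time: 8.2
eef_pos: [0.5619, -0.1696, 0.2649]
tool_rot: [0.513, -3.097, -0.003]
force: [0.6, -0.4, -3.3]
width: 0.091
```

Request:
{"method": "step_arm", "body": {"translation": [[-24.7,24.9,0],[-24.7,24.9,0],[-12.4,12.4,0],[0,0,0],[0,0,0],[0,0,0],[0,0,0],[0,0,0],[0,0,0],[0,0,0]], "roll": [0,0,0,-10.6,-10.6,-10.6,-10.6,-10.6,-10.6,-10.6], "claw": [0,0,0,0,0,0,0,0,0,0]}}

```text
time: 9.45
eef_pos: [0.6, -0.0929, 0.266]
tool_rot: [2.284, -2.155, -0.002]
force: [-0.3, -0.0, -2.9]
width: 0.096
```

Request:
{"method": "step_arm", "body": {"translation": [[0,0,0],[0,0,0],[0,0,0],[0,0,0],[0,0,5]], "roll": [-10.6,-10.6,-10.6,-10.6,0], "claw": [0,0,0,0,0]}}

```text
time: 10.07
eef_pos: [0.6002, -0.0929, 0.2614]
tool_rot: [2.905, -1.196, -0.001]
force: [0.2, -0.1, -3.5]
width: 0.095
```

```bash
python3 - <<'E'
from fit import *
st()
snap('top','top5.png');snap('side','side5.png')
T=load('top5');S=load('side5')
cv2.imwrite('pics/c7.png',np.hstack([ov(T,[],320,155,50,60,8),ov(S,[],295,125,50,60,8)]))
E
```

```text
t 10.07 tcp [ 0.6002 -0.0929  0.2614] psi -44.7 q [  -8.8   17.1   17.    89.9   -0.  -144. ] F [ 0.2 -0.1 -3.5] M [-0.033 -0.021  0.014] w 0.095 z [-0.001 -0.    -1.   ]
```

View pics/c7.png

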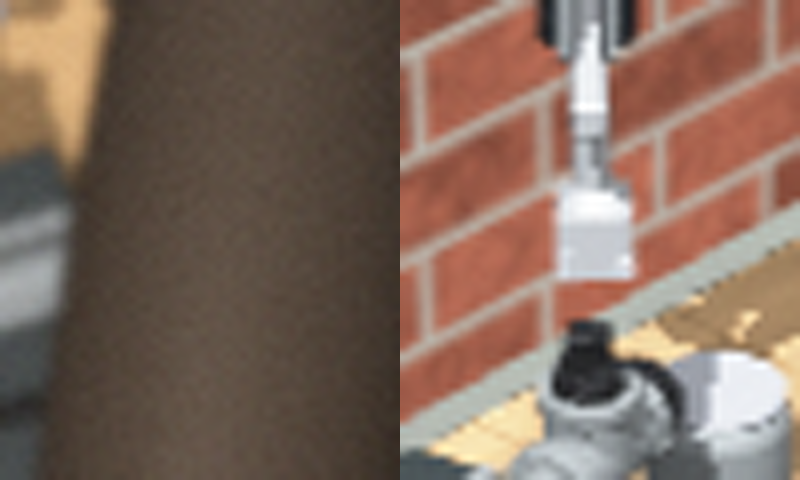

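```bash
python3 - <<'E'
from fit import *
S=load('side5')
k=np.array([.6002,-.0929]); z=.2614-.0628
def lay(dk,dp,yp):
    kk=k+dk; p=np.array([.600,-.0926])+dp; yw=np.radians(-44.7)
    return [(box(*kk,yw,.028,.028,z,z+.026),(0,0,255)),(box(*kk,yw,.09,.012,z+.077,z+.091),(0,160,0)),(box(*p,np.radians(yp),.016,.016,.150,.165),(0,0,255))]
a=ov(S,lay(0,0,46),303,123,32,52,11)
im=S['image'].astype(np.float32); S['image']=np.clip((im-20)*2.2,0,255).astype(np.uint8)
b=ov(S,lay(0,0,46),310,160,16,18,22)
cv2.imwrite('pics/c8.png',np.hstack([a,np.pad(b,((0,572-396),(0,0),(0,0)))]))
E
```

```text
(no output)
```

View pics/c8.png

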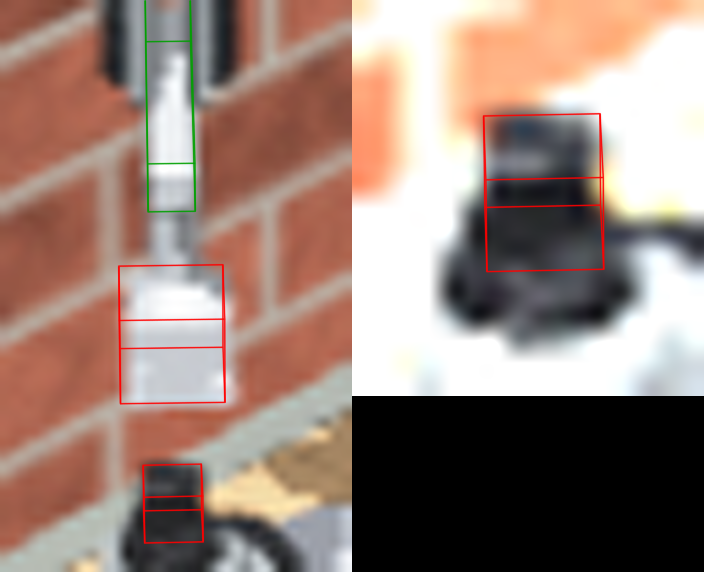

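Request:
{"method": "step_arm", "body": {"translation": [[-0.3,-1.6,10],[0,0,10],[0,0,9],[0,0,0]], "roll": [0,0,0,0], "claw": [0,0,0,0]}}

```text
time: 10.68
eef_pos: [0.6008, -0.0914, 0.2321]
tool_rot: [2.906, -1.193, -0.003]
force: [0.5, 0.5, -3.4]
width: 0.095
```

```bash
python3 - <<'E'
from fit import *
st()
snap('side','side6.png')
S=load('side6')
cv2.imwrite('pics/c9.png',ov(S,[],295,130,50,55,10))
E
```

```text
t 10.68 tcp [ 0.6008 -0.0914  0.2321] psi -44.6 q [  -8.6   16.7   12.8   86.2   -0.  -144. ] F [ 0.5  0.5 -3.4] M [ 0.024  0.001 -0.01 ] w 0.095 z [-0.002  0.    -1.   ]
```

View pics/c9.png

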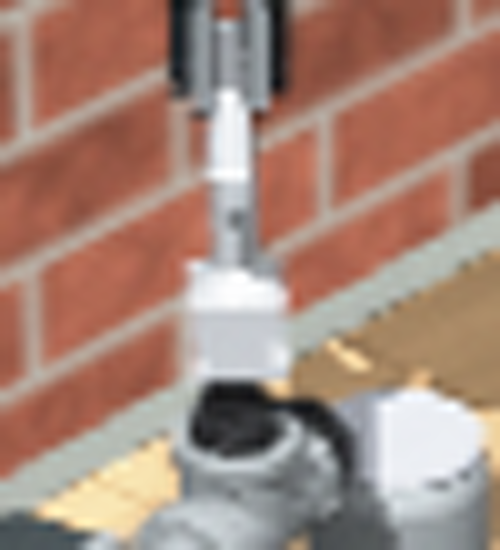

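Request:
{"method": "step_arm", "body": {"translation": [[0,0,3],[0,0,3],[0,0,2],[0,0,0]], "roll": [0,0,0,0], "claw": [0,0,0,0]}}

```text
time: 11.22
eef_pos: [0.6014, -0.0916, 0.2253]
tool_rot: [2.906, -1.193, 0.0]
force: [0.6, 0.5, -2.5]
width: 0.101
```

Request:
{"method": "step_arm", "body": {"translation": [[0,0,2],[0,0,2],[0,0,0]], "roll": [0,0,0], "claw": [0,0,0]}}

```text
time: 11.6
eef_pos: [0.6016, -0.0916, 0.2214]
tool_rot: [-2.906, 1.193, -0.001]
force: [0.9, -0.6, -1.1]
width: 0.093
```

```bash
python3 - <<'E'
from fit import *
st()
E
```

```text
t 11.60 tcp [ 0.6016 -0.0916  0.2214] psi -44.6 q [  -8.7   16.6   11.2   84.6   -0.  -144. ] F [ 0.9 -0.6 -1.1] M [-0.215 -0.448 -0.038] w 0.093 z [ 0.001 -0.    -1.   ]
```

Request:
{"method": "step_arm", "body": {"translation": [[0,0,2],[0,0,2],[0,0,0]], "roll": [0,0,0], "claw": [0,0,0]}}

```text
time: 11.98
eef_pos: [0.6017, -0.0916, 0.218]
tool_rot: [-2.906, 1.193, -0.002]
force: [1.1, -0.0, 3.0]
width: 0.095
```

```bash
python3 - <<'E'
from fit import *
st()
E
```

```text
t 11.97 tcp [ 0.6017 -0.0916  0.218 ] psi -44.6 q [  -8.7   16.5   10.7   84.1   -0.  -144. ] F [ 1.1 -0.   3. ] M [-0.286 -0.422 -0.07 ] w 0.095 z [ 0.002 -0.    -1.   ]
```

Request:
{"method": "step_arm", "body": {"translation": [[0,0,2],[0,0,0]], "roll": [0,0], "claw": [0,0]}}

```text
time: 12.22
eef_pos: [0.6019, -0.0916, 0.2164]
tool_rot: [-2.906, 1.193, -0.003]
force: [2.0, -1.3, 5.9]
width: 0.096
```

```bash
python3 - <<'E'
from fit import *
st()
snap('side','side7.png')
S=load('side7')
cv2.imwrite('pics/c10.png',ov(S,[],295,130,50,55,10))
E
```

```text
t 12.22 tcp [ 0.6019 -0.0916  0.2164] psi -44.6 q [  -8.7   16.5   10.4   83.9   -0.  -144. ] F [ 2.  -1.3  5.9] M [-0.283 -0.431 -0.126] w 0.096 z [ 0.002 -0.    -1.   ]
```

View pics/c10.png

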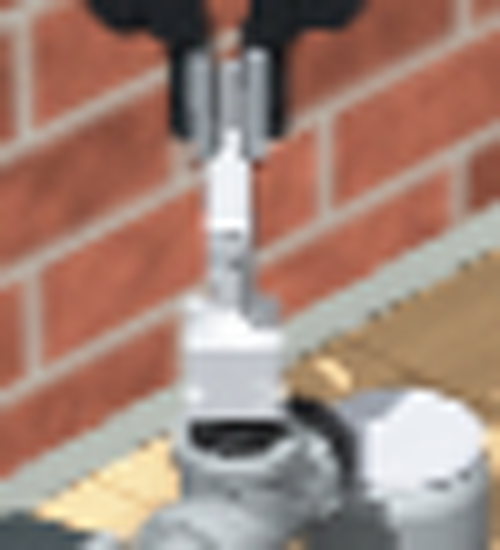

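Request:
{"method": "step_arm", "body": {"translation": [[0.8,-0.8,0],[0,0,0],[0,0,0]], "roll": [0,3,0], "claw": [0,0,0]}}

```text
time: 12.65
eef_pos: [0.6023, -0.0915, 0.215]
tool_rot: [2.874, -1.267, -0.001]
force: [0.9, -1.0, 0.7]
width: 0.094
```

```bash
python3 - <<'E'
from fit import *
st()
E
```

```text
t 12.65 tcp [ 0.6023 -0.0915  0.215 ] psi -47.6 q [  -8.6   16.6   10.5   83.9   -0.  -141. ] F [ 0.9 -1.   0.7] M [-0.342 -0.377 -0.068] w 0.094 z [-0. -0. -1.]
```

Request:
{"method": "step_arm", "body": {"translation": [[0,0,1.5],[0,0,0],[0,0,0]], "roll": [0,3,0], "claw": [0,0,0]}}

```text
time: 13.02
eef_pos: [0.6024, -0.0916, 0.2136]
tool_rot: [2.84, -1.341, -0.0]
force: [0.5, -1.2, 1.1]
width: 0.097
```

```bash
python3 - <<'E'
from fit import *
st()
E
```

```text
t 13.03 tcp [ 0.6024 -0.0916  0.2136] psi -50.6 q [  -8.6   16.6   10.3   83.7   -0.  -138.1] F [ 0.5 -1.2  1.1] M [-0.341 -0.277 -0.024] w 0.097 z [-0. -0. -1.]
```

Request:
{"method": "step_arm", "body": {"translation": [[0,0,0],[0,0,0],[0,0,0],[0,0,0],[0,0,0]], "roll": [4,4,4,4,4], "claw": [0,0,0,0,0], "grip_force": 100}}

```text
time: 13.65
eef_pos: [0.6025, -0.0917, 0.2136]
tool_rot: [2.563, -1.816, 0.0]
force: [0.9, -1.8, 1.6]
width: 0.085
```

```bash
python3 - <<'E'
from fit import *
st()
E
```

```text
t 13.65 tcp [ 0.6025 -0.0917  0.2136] psi -70.6 q [  -8.6   16.6   10.3   83.7   -0.  -118. ] F [ 0.9 -1.8  1.6] M [-0.525 -0.415  0.29 ] w 0.085 z [-0.    -0.001 -1.   ]
```

Request:
{"method": "step_arm", "body": {"translation": [[0,0,0],[0,0,0],[0,0,0],[0,0,0],[0,0,0]], "roll": [4,4,4,4,0], "claw": [0,0,0,0,0]}}

```text
time: 14.28
eef_pos: [0.6025, -0.0917, 0.2136]
tool_rot: [2.288, -2.152, 0.0]
force: [0.4, -1.7, 0.4]
width: 0.081
```

```bash
python3 - <<'E'
from fit import *
st()
snap('side','side8.png')
S=load('side8')
cv2.imwrite('pics/c11.png',ov(S,[],295,130,50,55,10))
E
```

```text
t 14.28 tcp [ 0.6025 -0.0917  0.2136] psi -86.5 q [  -8.6   16.6   10.3   83.7   -0.  -102.1] F [ 0.4 -1.7  0.4] M [-0.662 -0.506  0.156] w 0.081 z [-0.    -0.001 -1.   ]
```

View pics/c11.png

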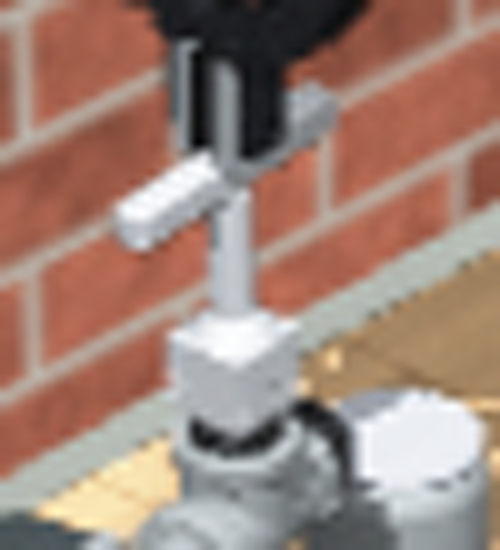

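Request:
{"method": "step_arm", "body": {"translation": [[0,0,0],[0,0,0],[0,0,1.5],[0,0,0],[0,0,0],[0,0,0],[0,0,0]], "roll": [0,0,0,0,0,0,0], "claw": [35,35,35,0,0,0,0], "grip_force": 70}}

```text
time: 15.2
eef_pos: [0.6024, -0.0914, 0.2124]
tool_rot: [-2.286, 2.155, 0.0]
force: [0.3, -0.2, 0.6]
width: 0.109
```

```bash
python3 - <<'E'
from fit import *
st()
snap('side','side9.png')
S=load('side9')
cv2.imwrite('pics/c12.png',ov(S,[],295,130,50,55,10))
E
```

```text
t 15.20 tcp [ 0.6024 -0.0914  0.2124] psi -86.6 q [  -8.6   16.6   10.1   83.5    0.  -102. ] F [ 0.3 -0.2  0.6] M [0.058 0.035 0.122] w 0.109 z [ 0.  0. -1.]
```

View pics/c12.png

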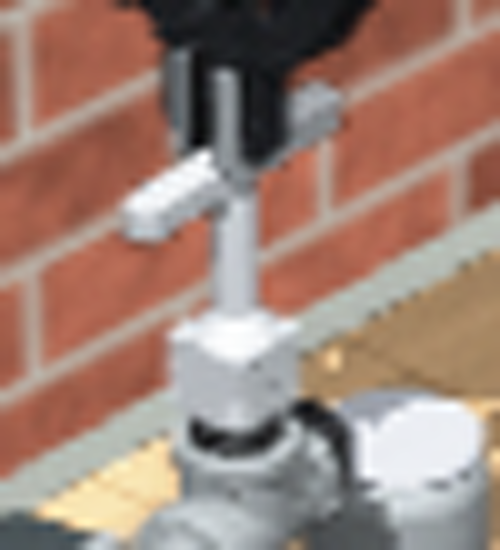

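Request:
{"method": "step_arm", "body": {"translation": [[0,0,0],[0,0,0],[0,0,0],[0,0,0],[0,0,0],[0,0,0]], "roll": [5,5,5,5,5,0], "claw": [0,0,0,0,0,0]}}

```text
time: 16.0
eef_pos: [0.6029, -0.0915, 0.2123]
tool_rot: [-1.766, 2.597, -0.001]
force: [1.3, 0.2, -0.9]
width: 0.101
```

```bash
python3 - <<'E'
from fit import *
st()
E
```

```text
t 16.00 tcp [ 0.6029 -0.0915  0.2123] psi -111.6 q [ -8.6  16.6  10.2  83.5   0.  -77.1] F [ 1.3  0.2 -0.9] M [ 0.017 -0.372  0.19 ] w 0.101 z [ 0.001 -0.    -1.   ]
```

Request:
{"method": "step_arm", "body": {"translation": [[0,0,0.3],[0,0,0],[0,0,0],[0,0,0],[0,0,0],[0,0,0]], "roll": [5,5,5,5,5,0], "claw": [0,0,0,0,0,0]}}

```text
time: 16.75
eef_pos: [0.6031, -0.0917, 0.2122]
tool_rot: [-1.164, 2.917, -0.001]
force: [2.7, -0.3, 0.2]
width: 0.105
```

```bash
python3 - <<'E'
from fit import *
st()
E
```

```text
t 16.75 tcp [ 0.6031 -0.0917  0.2122] psi -136.5 q [ -8.6  16.6  10.1  83.4  -0.  -52.1] F [ 2.7 -0.3  0.2] M [-0.2   -0.69   0.135] w 0.105 z [ 0.001 -0.    -1.   ]
```

Request:
{"method": "step_arm", "body": {"translation": [[-0.7,-0.7,0.1],[0,0,0],[0,0,0],[0,0,0],[0,0,0],[0,0,0]], "roll": [5,5,5,5,5,0], "claw": [0,0,0,0,0,0]}}

```text
time: 17.5
eef_pos: [0.6037, -0.0919, 0.2121]
tool_rot: [-0.506, 3.1, -0.001]
force: [2.2, -1.9, 0.4]
width: 0.109
```

```bash
python3 - <<'E'
from fit import *
st()
E
```

```text
t 17.50 tcp [ 0.6037 -0.0919  0.2121] psi -161.5 q [ -8.6  16.7  10.3  83.5  -0.  -27.2] F [ 2.2 -1.9  0.4] M [-0.502 -0.589  0.236] w 0.109 z [ 0.001 -0.001 -1.   ]
```

Request:
{"method": "step_arm", "body": {"translation": [[0,0.3,0],[0,0,0],[0,0,0],[0,0,0]], "roll": [4,4,4,0], "claw": [0,0,0,0]}}

```text
time: 18.0
eef_pos: [0.6036, -0.0917, 0.2121]
tool_rot: [-0.18, 3.136, -0.002]
force: [2.5, -2.3, 0.4]
width: 0.104
```

```bash
python3 - <<'E'
from fit import *
st()
E
```

```text
t 18.00 tcp [ 0.6036 -0.0917  0.2121] psi -173.4 q [ -8.6  16.7  10.2  83.5  -0.1 -15.2] F [ 2.5 -2.3  0.4] M [-0.766 -0.725  0.323] w 0.104 z [ 0.001 -0.001 -1.   ]
```

Request:
{"method": "step_arm", "body": {"translation": [[0,0,0],[0,0,0],[0,0,0],[0,0,0],[0,0,0],[0,0,0]], "roll": [0,0,0,0,0,0], "claw": [30,30,0,0,0,0]}}

```text
time: 18.75
eef_pos: [0.6033, -0.0912, 0.212]
tool_rot: [-0.175, 3.137, 0.0]
force: [-0.7, -0.8, 1.3]
width: 0.107
```

Request:
{"method": "step_arm", "body": {"translation": [[0,0,0],[0,0,0],[0,0,0]], "roll": [3,3,0], "claw": [0,0,0]}}

```text
time: 19.12
eef_pos: [0.6034, -0.0912, 0.212]
tool_rot: [-0.012, 3.141, -0.0]
force: [0.3, 0.8, 2.0]
width: 0.106
```

```bash
python3 - <<'E'
from fit import *
st()
snap('side','side10.png')
S=load('side10')
cv2.imwrite('pics/c13.png',ov(S,[],295,130,50,55,10))
E
```

```text
t 19.12 tcp [ 0.6034 -0.0912  0.212 ] psi -179.6 q [-8.6 16.7 10.2 83.5 -0.  -9. ] F [0.3 0.8 2. ] M [-0.169  0.048  0.385] w 0.106 z [ 0. -0. -1.]
```

View pics/c13.png

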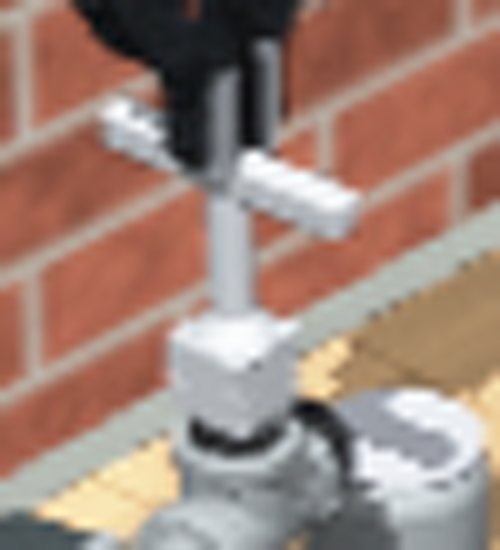

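Request:
{"method": "step_arm", "body": {"translation": [[0,0,0],[0,0,0]], "roll": [2,0], "claw": [0,0]}}

```text
time: 19.42
eef_pos: [0.6034, -0.0912, 0.212]
tool_rot: [0.045, 3.141, -0.0]
force: [-0.2, -0.8, 2.0]
width: 0.105
```

```bash
python3 - <<'E'
from fit import *
st()
E
```

```text
t 19.43 tcp [ 0.6034 -0.0912  0.212 ] psi 178.4 q [-8.6 16.7 10.2 83.5  0.  -7. ] F [-0.2 -0.8  2. ] M [-0.127 -0.016  0.443] w 0.105 z [ 0. -0. -1.]
```

Request:
{"method": "step_arm", "body": {"translation": [[0,0,0],[0,0,0],[0,0,0],[0,0,0],[0,0,0],[0,0,0]], "roll": [0,0,-5,0,0,0], "claw": [30,30,30,0,0,0]}}

```text
time: 20.18
eef_pos: [0.6034, -0.0913, 0.2121]
tool_rot: [-0.092, 3.14, -0.0]
force: [-0.7, -0.0, 2.4]
width: 0.104
```

```bash
python3 - <<'E'
from fit import *
st()
E
```

```text
t 20.18 tcp [ 0.6034 -0.0913  0.2121] psi -176.7 q [ -8.6  16.7  10.2  83.5  -0.  -11.9] F [-0.7 -0.   2.4] M [-0.135 -0.01   0.215] w 0.104 z [ 0. -0. -1.]
```

Request:
{"method": "step_arm", "body": {"translation": [[0,0,0],[0,0,0]], "roll": [-4,0], "claw": [0,0]}}

```text
time: 20.42
eef_pos: [0.6034, -0.0912, 0.2121]
tool_rot: [-0.2, 3.135, -0.0]
force: [0.4, -1.1, 2.2]
width: 0.105
```

```bash
python3 - <<'E'
from fit import *
st()
E
```

```text
t 20.43 tcp [ 0.6034 -0.0912  0.2121] psi -172.7 q [ -8.6  16.7  10.2  83.5   0.  -15.9] F [ 0.4 -1.1  2.2] M [-0.107 -0.001 -0.007] w 0.105 z [ 0. -0. -1.]
```

Request:
{"method": "step_arm", "body": {"translation": [[0,0,-4],[0,0,-8],[0,0,-15],[0,0,-25],[0,0,0]], "roll": [0,0,0,0,0], "claw": [0,0,0,0,0]}}

```text
time: 21.05
eef_pos: [0.6044, -0.0913, 0.2666]
tool_rot: [-0.202, 3.131, -0.001]
force: [0.3, 0.1, -3.8]
width: 0.107
```

```bash
python3 - <<'E'
from fit import *
st()
snap('side','side11.png')
S=load('side11')
cv2.imwrite('pics/c14.png',ov(S,[],290,115,55,65,9))
E
```

```text
t 21.05 tcp [ 0.6044 -0.0913  0.2666] psi -172.6 q [ -8.6  17.4  18.   90.4   0.  -16. ] F [ 0.3  0.1 -3.8] M [ 0.021 -0.084 -0.015] w 0.107 z [ 0.004 -0.001 -1.   ]
```

View pics/c14.png

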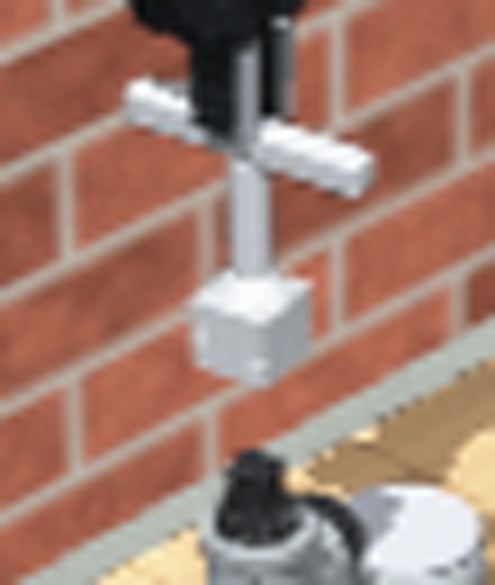

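Request:
{"method": "step_arm", "body": {"translation": [[9.9,-14.7,0],[19.8,-29.4,0],[19.8,-29.4,0],[19.8,-29.4,0],[19.8,-29.4,0],[19.8,-29.4,0],[19.8,-29.4,0],[19.8,-29.4,0],[9.9,-14.7,0],[0,0,0]], "roll": [0,0,0,0,0,0,0,0,0,0], "claw": [0,0,0,0,0,0,0,0,0,0]}}

```text
time: 22.35
eef_pos: [0.4755, -0.3457, 0.2633]
tool_rot: [0.199, -3.135, -0.001]
force: [-0.8, 0.2, -2.9]
width: 0.105
```

Request:
{"method": "step_arm", "body": {"translation": [[0,0,40],[0,0,40],[0,0,40],[0,0,20],[0,0,0]], "roll": [0,0,0,0,0], "claw": [0,0,0,0,0]}}

```text
time: 22.98
eef_pos: [0.4758, -0.3429, 0.122]
tool_rot: [0.204, -3.132, -0.005]
force: [-1.1, 0.3, -3.4]
width: 0.103
```

```bash
python3 - <<'E'
from fit import *
s,M=st()
snap('side','side12.png');snap('top','top12.png')
S=load('side12');S0=load('side4');T=load('top12');T0=load('top0')
p=s['eef_pos']; z=p[2]-.0612
B=[(box(p[0],p[1],np.radians(7.4),.028,.028,z,z+.026),(0,0,255))]
B0=[(box(.4772,-.3449,np.radians(18.8),.028,.028,.1169-.0628,.1169-.0628+.026),(0,0,255))]
cv2.imwrite('pics/c15.png',np.hstack([ov(S,B,375,140,40,55,10),ov(S0,B0,375,140,40,55,10)]))
E
```

```text
t 22.98 tcp [ 0.4758 -0.3429  0.122 ] psi -172.5 q [-35.8  14.7  -3.7  71.8   0.  -43.3] F [-1.1  0.3 -3.4] M [ 0.085 -0.004  0.046] w 0.103 z [-0.003  0.003 -1.   ]
```

View pics/c15.png

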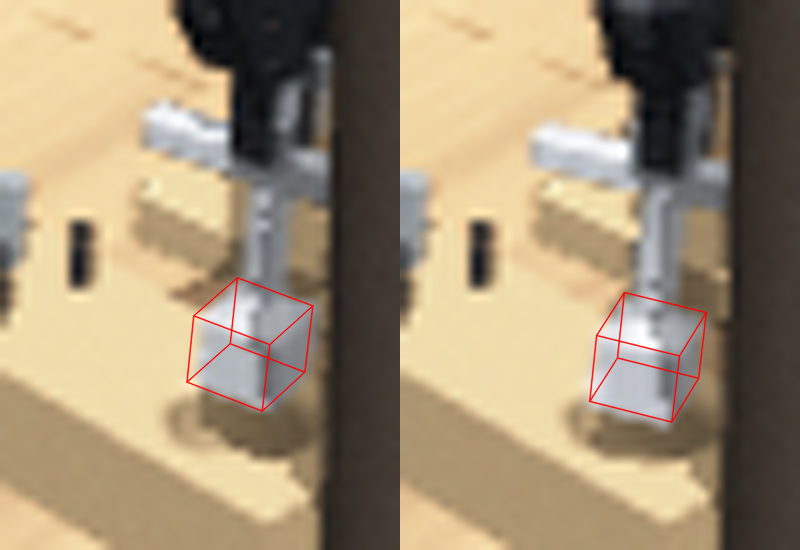

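Request:
{"method": "step_arm", "body": {"translation": [[-2.4,-0.8,0],[0,0,10],[0,0,10],[0,0,5],[0,0,0]], "roll": [0,0,0,0,0], "claw": [0,0,0,0,0]}}

```text
time: 23.7
eef_pos: [0.4784, -0.345, 0.0978]
tool_rot: [0.202, -3.134, -0.002]
force: [-0.3, 1.5, -2.0]
width: 0.101
```

```bash
python3 - <<'E'
from fit import *
s,M=st()
snap('side','side13.png')
S=load('side13')
cv2.imwrite('pics/c16.png',ov(S,[],370,140,45,60,10))
E
```

```text
t 23.70 tcp [ 0.4784 -0.345   0.0978] psi -172.6 q [-35.8  15.4  -5.8  68.9  -0.  -43.2] F [-0.3  1.5 -2. ] M [-0.029 -0.019 -0.   ] w 0.101 z [-0.001  0.001 -1.   ]
```

View pics/c16.png

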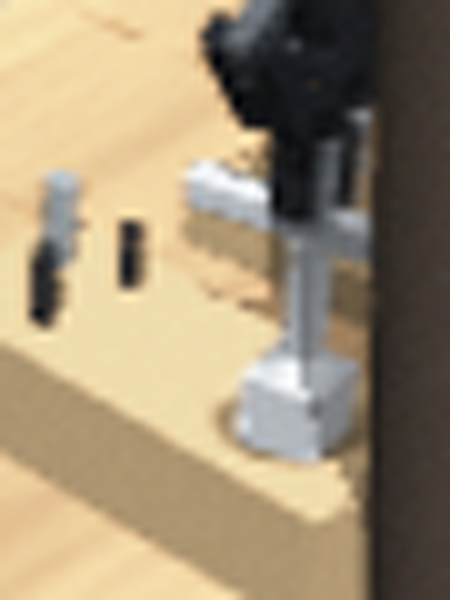

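Request:
{"method": "step_arm", "body": {"translation": [[0,0,6],[0,0,6],[0,0,5],[0,0,3],[0,0,0]], "roll": [0,0,0,0,0], "claw": [0,0,0,0,0]}}

```text
time: 24.38
eef_pos: [0.4789, -0.3452, 0.0786]
tool_rot: [0.202, -3.135, -0.0]
force: [-0.7, 0.7, -4.6]
width: 0.104
```

```bash
python3 - <<'E'
from fit import *
s,M=st()
E
```

```text
t 24.38 tcp [ 0.4789 -0.3452  0.0786] psi -172.6 q [-35.8  15.8  -7.7  66.5  -0.  -43.2] F [-0.7  0.7 -4.6] M [0.051 0.07  0.015] w 0.104 z [-0.  0. -1.]
```

Nearly on the floor (about 2.4 mm left); lower until contact shows.

Request:
{"method": "step_arm", "body": {"translation": [[0,0,1.5],[0,0,1],[0,0,0]], "roll": [0,0,0], "claw": [0,0,0]}}

```text
time: 24.75
eef_pos: [0.4793, -0.3455, 0.0769]
tool_rot: [-0.202, 3.134, -0.001]
force: [-0.9, 0.2, 0.1]
width: 0.103
```

Request:
{"method": "step_arm", "body": {"translation": [[0,0,0],[0,0,0],[0,0,0],[0,0,0]], "roll": [0,0,0,0], "claw": [25,50,60,60]}}

```text
time: 25.25
eef_pos: [0.479, -0.3453, 0.0764]
tool_rot: [-0.202, 3.135, -0.0]
force: [-0.4, 0.4, 1.3]
width: 0.603
```

Request:
{"method": "step_arm", "body": {"translation": [[0,0,-15],[0,0,-30],[0,0,-40],[0,0,-40],[0,0,-20],[0,0,0]], "roll": [0,0,0,0,0,0], "claw": [60,60,60,60,60,60]}}

```text
time: 26.0
eef_pos: [0.4798, -0.3459, 0.2242]
tool_rot: [-0.202, 3.132, -0.005]
force: [0.2, -0.0, -0.8]
width: 0.597
```

```bash
python3 - <<'E'
from fit import *
s,M=st()
snap('side','side14.png')
S=load('side14')
cv2.imwrite('pics/c17.png',np.hstack([ov(S,[],370,140,40,60,10),ov(S,[],300,150,40,60,10)]))
E
```

```text
t 26.00 tcp [ 0.4798 -0.3459  0.2242] psi -172.6 q [-35.8  14.4   8.8  84.1   0.  -43.2] F [ 0.2 -0.  -0.8] M [ 0.001 -0.013  0.026] w 0.597 z [ 0.004 -0.003 -1.   ]
```

View pics/c17.png

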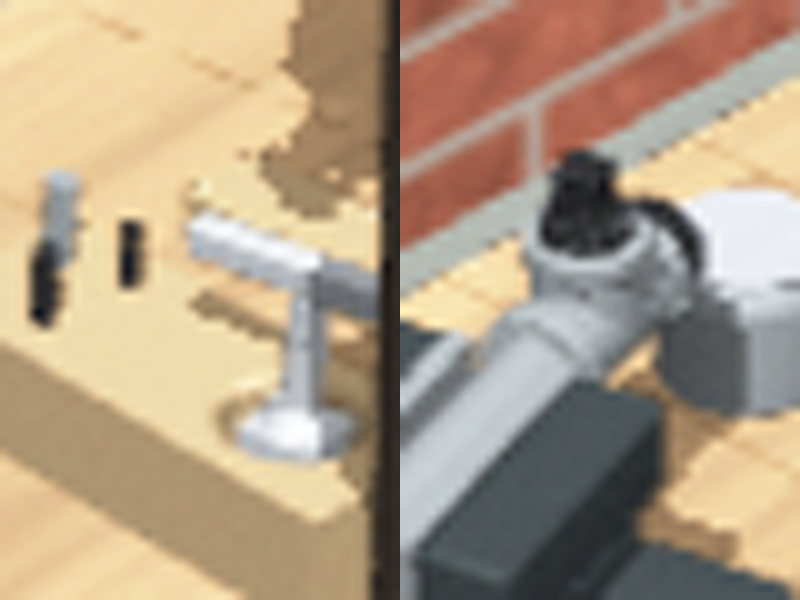

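View pics/side14.png

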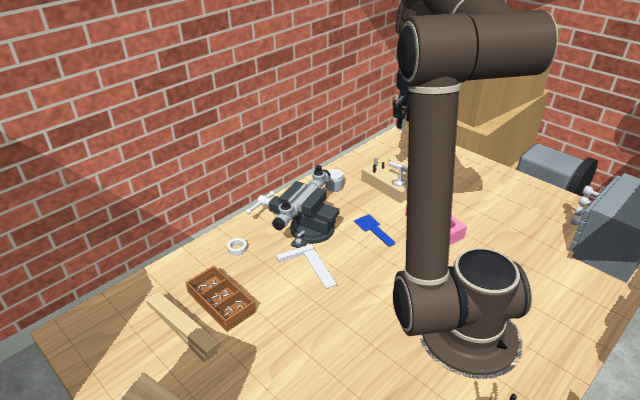

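The key stands upright in its hole with its socket sunk at crop (300,430), and the gripper is clear of it. The plug and all the bystanders look as they were. Handing in.

```bash
python3 -c "
from bench import env
print(env.sign_off())"
```

```text
the job is handed in; nothing more can be done
None
```

I tightened the loose plug (the far-right tee) with the key, stood the key back in its hole in the maple block, and handed the job in at about 26 s. The sign-off reports no verdict.

- **Seating:** The key went fully down over the head. The mouth came to about 151 mm above the bench, which is the seated height.
- **Tightening:** I turned the plug clockwise roughly 1.9–2.2 rad. The torque showed 0.12–0.19 N m standing still in the drag, then climbed as the taper bit. I stopped at 0.44 N m standing still, inside the 0.3–0.5 snug range and well short of splitting. I could not read the thread pressure itself; the torque implies about 14 N.
- **Key and bench:** The final side picture shows the key released and upright, with its socket sunk in the hole and the gripper clear. The plug, vise handle and the loose things in view look unmoved, though I judged that by eye from one picture.

**What went wrong on the way:**
- My first grasp closed empty just above the bar, because the fingertips sit about 18 mm higher than I had assumed. I went lower and it held.
- The key bound slightly on the plug, about 1–1.5 mm off to the side and slightly out in turn. I corrected the position and turn, and re-gripped it twice while it stood seated to relieve sideways load.

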